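Turn and load a cutting die

ROBOT

A 7-joint arm with a two-finger parallel gripper is mounted at the origin on the work surface. World frame = base frame: x ahead of the robot, y to its left, z up, the work surface at z = 0. Lengths are in m, angles in rad, forces in N, time in s.
With the tool pointing down it reaches from about 0.425 to 0.825 m from the base axis. Payload 3.6 kg.
Tool frame: the origin (TCP) lies on the centre line of the jaws, within the pads' length; the fingertips stand 8 mm ahead of it and the grasp point (between the pads) lies 11 mm behind it (arm.tip_extent is the distance from the TCP to the fingertips, in m); z points along the fingers, y is the line along which they close (so a half turn about z gives the same grasp; the last joint's range is limited). The gripper opens to 85 mm and grips with 20 to 120 N. Pads are 22 mm wide; open, the fingers measure 114 mm over their backs; the gripper's body (76 mm by 85 mm) begins 54 mm behind the grasp point. The pads swing forward as they close: fully open they stand 13 mm farther back than shut.
Start: joints at [-1.157, 0.615, -0.013, 1.423, 0.008, 1.103, -0.04], TCP at [0.277, 0.588, 0.239] pointing down, gripper open.
Joint ranges: [-3.12, 3.12], [-0.3, 2.06], [-1.34, 1.32], [0.26, 2.42], [-1.36, 4.5], [0.01, 1.98], [-2.84, 2.84]. Speed limits (rad/s): [2.79, 2.79, 3.14, 3.14, 3.14, 3.14, 3.14].

INTERFACE

Orientations are given as a unit quaternion [x, y, z, w].
In Python, from station import arm gives the robot as it stands.
- The arm moves only by the tool apply_moves, never from a script. Its argument "commands" is a list of rows, each a list of 7 numbers: the shift along the world's x, y, z in normalised numbers (1 is 1000 mm), then the turn, a rotation vector about the world's x, y, z in a scale on which 1.0 is pi rad, then the finger opening in cm, from 0 to 8.54. In form: [[dx, dy, dz, ax, ay, az, jaw], ...]. A call has 1 to 12 rows; each row is the pose to reach, as a shift and turn from the pose commanded when the call began; what a row does not reach only later rows make up. A row lasts 1/8 s, in which the tool goes at most 62.5 mm and 10.7 degrees, less where a joint would pass 70% of its speed; a pose out of reach is approached as far as the arm can. No shift or turn number may pass 1 either way. A call with a gripper value outside its range is refused whole. The fingers move at their own pace and stop on an object; "grip_force" is the grip in N (left out, the last holds). Time passes only in rows, so rows that repeat a pose let the fingers close. It gives the time, the measured TCP pose, the force, the opening and the grip force at its end, in the units of the state.
- arm.get_obs(): the state, without advancing time (a new reading comes with each control period).
- arm.grab_frame(name): name is "side" or "top" or "wrist"; returns the picture (480x640x3 uint8, blue, green, red); there is no depth.
- arm.calibration(name): a dict with "fx", "fy", "cx", "cy" (pixels), "origin" and "attitude" of the camera in the world. Camera axes: x right, y up, looking along -z (the intrinsics and any distortion apply to the point x, -y, -z); pixel columns grow to the right and rows downward; lengths in m; the calibration is good to about 2 mm. A picture is of the moment at which its call begins: read the wrist's pose just before it. calibration takes no time and is no camera call; for the wrist camera it gives the pose at the moment of the call.
- arm.job_done(): hands the job in; it is judged then, once.
Trained networks look in the newest picture that a camera, given by its name, has taken for a name from the list of things; names that differ only in an ending like _2 or _b are one class to them, and where a whole thing is asked for, a point or a joint stands for the part that bears it (a point fixed in the world has none). Each returns a list of dicts, best first, with "p" (0 to 1); they miss things now and then, are a little off and sometimes report something else, mostly with a low value. They report only what shows in the picture. A call takes as long as a camera call. They do not tell look-alikes from the thing itself.
- arm.recognise(query, camera): "location" ([column, row] as shares, 0 to 1, of the picture: columns of its width, rows of its height, amid what is visible of it).
- arm.regions_of(query, camera): "region" (480x640 bool, what is visible of it) and "location" ([column, row] as shares, 0 to 1, of the picture: columns of its width, rows of its height, amid what is visible of it).
- arm.landmark_of(query, camera): "location" ([column, row] as shares, 0 to 1, of the picture: columns of its width, rows of its height: a listed point, or the origin of a listed thing).
The state is a dict: "clock": time; "joints": joint angles; "joint_vel": joint speeds; "joint_efforts": joint torques, N m; "tool_pos": TCP position; "tool_rot": TCP orientation; "force": force on the tool from outside, world axes, zero at the start; "moment": the same for the moment, N m; "finger_gap": opening from 0.0 (shut) to 1.0 (fully open); "grip_force": force on a finger pad.
Only numpy, scipy, OpenCV 4.12 (cv2) and the standard library are available. Lean on these libraries where they do the work, as an engineer would, in place of code of your own. Each camera call takes 0.05 s, during which the arm holds its last target. There are 200 camera calls.

TASK

Load the square cutting die into the die cutter's in-feed bed. Push it against the rubber-sleeved corner post and, with the die leaning on that post, swing it a quarter turn so that the yellow edge goes from the robot's side to the side of the blue stop; press it firmly square against the metal fence, then slide it along the fence and press it firmly against the blue stop. Each press is held for a moment with about 15 N on the gripper, never over 25 N, so push slowly and do not knock the die into post, fence or stop; leave the die lying fully home, flush with fence and stop, and leave the sewing things around it alone.

Things in the scene. Friction and masses are not known exactly. Their poses are not given: they have to be found in the camera images.
- bed: Light grey flat in-feed bed, fixed, its top 8 mm above the table. Origin: on the table under the corner where the fence face begins at the post. Bed x points across the fence, away from the robot; bed y along the fence from post to blue stop; z up. It spans x -185 to +50, y -230 to +170 mm. Beyond y +190 mm stands the white press housing, 115 mm high, x -210 to +90 mm.
- post: Corner post, fixed: upright cylinder 16 mm in diameter in a black grippy rubber sleeve, with a brass cap, 45 mm tall. Origin: centre of its foot, at bed x +8, y 0, z 8 mm, so its side is tangent to the plane of the fence face. A die pushed straight at it can wedge between finger and post; carrying the finger on an arc about the post, in one or several strokes, keeps it turning at a few newtons.
- fence: Aluminium fence bar, fixed, 22 mm tall on the bed, 14 mm thick, with the post at its start (forces on the fence count the post too). Its face towards the robot is the plane bed x = 0 and runs from bed y +9 to +165 mm. Origin: middle of the face's lower edge, at bed x 0, y +87, z 8 mm.
- stop: Blue stop bar across the end of the bed, fixed, 22 mm tall on the bed. Its face towards the post is the plane bed y = +150 mm, from bed x -130 to 0 mm. Origin: middle of the face's lower edge, at bed x -65, y +150, z 8 mm.
- die: Cutting die: square plywood board 100 x 100 mm, solid to 24 mm above its underside (soft foam above to 28 mm), about 0.5 kg, too wide to grasp; push it with closed fingers, 2 to 6 N slide it. Origin: centre of its underside. +y side: the yellow edge. Starts on the bed at bed x -34 to -18, y -135 to -95 mm, yaw to the bed 90 +- 12 degrees. Loaded: yaw 0 to the bed, centre at bed x -50, y +100 mm.
- die_lead (a point): Middle of the lower rim of the die's yellow side, at die x 0, y +50, z 0 mm. At the start this side looks towards the robot. Pushed along bed +y on its -x side, on the half nearer the yellow edge, the die meets the post near the far end of its +x side and turns clockwise seen from above; then the +x side lies along the fence and the -x side looks to the robot.
- home (a point): Where die_lead must come to lie: on the bed's top at bed x -50, y +150 mm.
- spool: White thread spool with orange thread, 38 mm across, 48 mm tall, standing on the table. Origin: centre of its underside. Leave alone.
- pincushion: Round red pincushion with pins, 64 mm across, about 54 mm tall. Origin: centre of its underside. Leave alone.
- tin: Round tin with green lid, 60 mm across, 23 mm tall. Origin: centre of its underside. Leave alone.
There are look-alikes about, which are no part of the job. What is meant by the die is not green, orange or purple, and is the smaller of those in its own colour.

How it is judged:
By the outcome, as a careful person would: the job done as asked, in the order asked, and still so for the second after the job is handed in, with the robot touching nothing.
It also fails if it takes over 72 s, if anything falls off the work surface, if the arm or the gripper's body presses on something with over 40 N, if the wrist force passes 120 N, or if a joint passes its speed limit or range.

## Working session

There is one attempt and no reset: what is moved stays moved. The work goes in short steps, Python scripts to look and compute and a tool call to move; the robot and the scene stay as the last step left them, time stands still between calls to the robot, and variables do not carry over. Pictures are saved under pics/ and viewed, at most 10 in all, crops included, and the job is handed in when it is done.

Besides the shell and the picture viewer there is one more tool, called after "Emit:" as name(argument=value, ...), one argument or row to a line, values as JSON. apply_moves: Moves the arm, as the interface text tells. Its arguments: {"type":"object","properties":{"commands":{"type":"array"},"grip_force":{"type":"number"}},"required":["commands"]}

```bash
mkdir -p pics; ls
cat > h.py <<'E'
import numpy as np, cv2
from station import arm
from scipy.spatial.transform import Rotation as R
def cal(n):
    c=arm.calibration(n); A=np.array(c['attitude'],float)
    M=R.from_quat(A).as_matrix() if A.size==4 else A.reshape(3,3)
    return c,M,np.array(c['origin'])
def ray(n,u,v,z):
    c,M,o=cal(n); d=M@np.array([(u-c['cx'])/c['fx'],-(v-c['cy'])/c['fy'],-1])
    return o+d*(z-o[2])/d[2]
def proj(n,P):
    c,M,o=cal(n); p=(np.atleast_2d(P)-o)@M
    return np.c_[c['cx']+c['fx']*p[:,0]/-p[:,2], c['cy']+c['fy']*p[:,1]/p[:,2]]
E
python3 - <<'E'
from h import *
print({k:(arm.calibration('top')[k]) for k in arm.calibration('top')})
print(arm.calibration('side')); o=arm.get_obs(); print(o['tool_pos'],o['tool_rot'],o['force'],o['clock'])
for n in ['top','side']:
    cv2.imwrite(f'pics/{n}1.png',arm.grab_frame(n))
for q in ['die','die_lead','post','fence','stop','home','bed','spool','pincushion','tin']:
    for n in ['top','side']:
        for d in arm.landmark_of(q,n)[:3]:
            u,v=np.array(d['location'])*[640,480]; z={'die':.008,'die_lead':.008,'post':.008,'fence':.008,'stop':.008,'home':.008}.get(q,0)
            print(q,n,round(d['p'],2),round(u,1),round(v,1),ray(n,u,v,z).round(4))
E
```

```text
pics
{'fx': 521.5272836478366, 'fy': 521.5272836478366, 'cx': 324.60230707763236, 'cy': 245.89712884154255, 'origin': array([ 0.42770826, -0.09647288,  1.25668341]), 'attitude': array([-0.03170167,  0.03841965,  0.70786603, -0.70458826])}
{'fx': 619.2568067057068, 'fy': 619.2568067057068, 'cx': 315.07268441397036, 'cy': 237.75116667130237, 'origin': array([ 0.43446969, -1.05012032,  1.00428156]), 'attitude': array([ 0.38071045, -0.02779034, -0.05981282,  0.92233924])}
[0.27641368 0.58744657 0.2381021 ] [ 2.18080390e-01  9.75929888e-01 -1.31326855e-03 -2.68660509e-04] [-0.43486098 -0.07288358 -0.12005134] 0.0
die top 0.9 352.0 218.6 [ 0.6181 -0.1753  0.008 ]
die top 0.86 425.5 151.0 [ 0.785  -0.3575  0.008 ]
die top 0.85 272.8 123.7 [0.8548 0.0172 0.008 ]
die side 0.92 344.9 271.5 [ 0.6208 -0.1771  0.008 ]
die side 0.84 426.2 203.1 [0.8515 0.0158 0.008 ]
die side 0.58 202.4 292.3 [ 0.3165 -0.1969  0.008 ]
die_lead top 0.87 350.8 236.5 [ 0.5745 -0.1719  0.008 ]
die_lead top 0.66 415.5 131.0 [ 0.8356 -0.3341  0.008 ]
die_lead top 0.6 473.3 335.6 [ 0.3366 -0.4602  0.008 ]
die_lead side 0
[... 495 characters left out ...]
6 -0.0505  0.008 ]
stop side 0.73 308.7 190.1 [0.5767 0.0986 0.008 ]
home top 0.72 235.5 228.0 [0.5962 0.1059 0.008 ]
home side 0.71 312.6 189.7 [0.5864 0.0988 0.008 ]
home side 0.49 338.6 200.6 [0.6437 0.0511 0.008 ]
bed top 0.77 299.4 205.8 [ 0.6513 -0.0478  0.    ]
bed side 0.65 342.8 229.9 [ 0.6388 -0.0421  0.    ]
bed side 0.54 391.6 256.1 [ 0.7331 -0.138   0.    ]
spool top 0.73 261.9 175.6 [0.7267 0.0441 0.    ]
spool side 0.56 372.0 205.6 [0.7226 0.0319 0.    ]
pincushion top 0.57 335.9 174.4 [ 0.7291 -0.1373  0.    ]
pincushion top 0.57 419.7 223.2 [ 0.6074 -0.3408  0.    ]
pincushion side 0.76 392.6 256.0 [ 0.7353 -0.1379  0.    ]
tin side 0.65 342.2 334.3 [ 0.5895 -0.334   0.    ]
```

Run:
```python
import cv2
a=cv2.imread('pics/top1.png')[90:310,180:480]; cv2.imwrite('pics/top1c.png',cv2.resize(a,None,fx=2.65,fy=2.65,interpolation=cv2.INTER_CUBIC))
```

```text
(no output)
```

View pics/top1c.png

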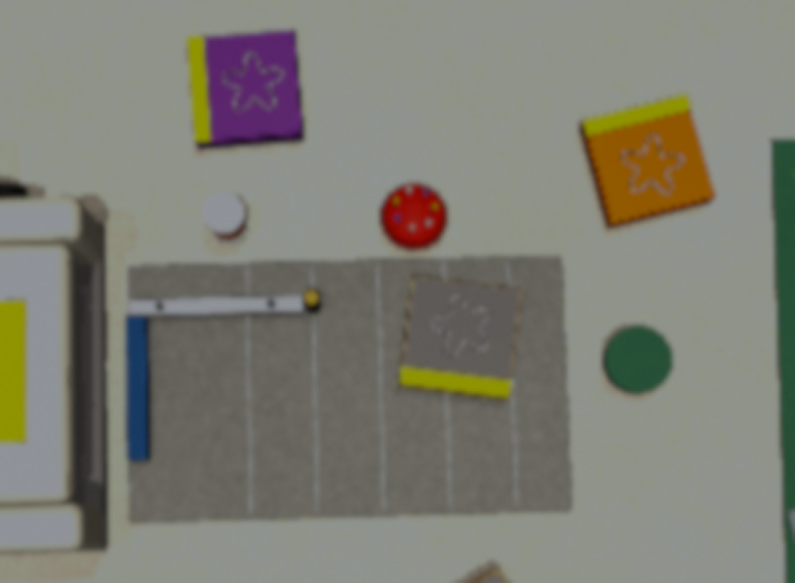

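View pics/side1.png

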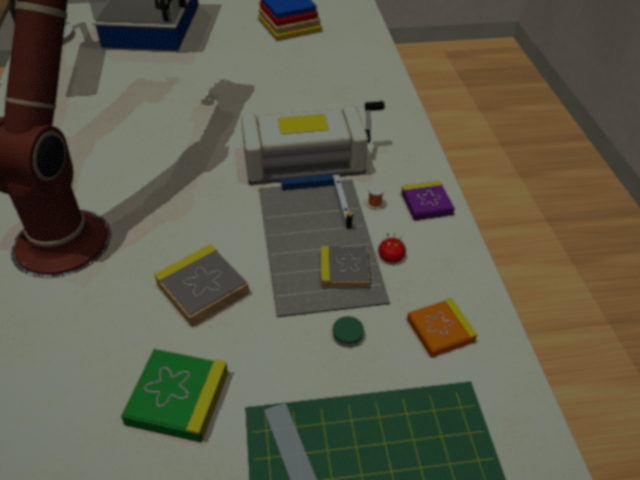

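The top view shows the grey die on the bed (crop ~460,335) with its yellow edge towards the robot. The post cap is at (312,299), the fence runs left from it and the blue stop is at (139,390). The spool and pincushion are beyond the fence, and the tin is to the right of the bed. The side view agrees, and the larger grey die off the bed is the look-alike.

```bash
cat > m.py <<'E'
from h import *
from scipy.optimize import least_squares
def quad(mask):
    cs,_=cv2.findContours(mask.astype(np.uint8),cv2.RETR_EXTERNAL,cv2.CHAIN_APPROX_NONE)
    h=cv2.convexHull(max(cs,key=cv2.contourArea))
    for e in np.arange(1,40,.5):
        q=cv2.approxPolyDP(h,e,True)
        if len(q)<=4: break
    return q[:,0].astype(float)
def edgefit(mask,model,p0,names_masks=None): pass
def bed2w(p,b):
    b=np.atleast_2d(b); c,s=np.cos(p[2]),np.sin(p[2])
    return np.c_[p[0]+c*b[:,0]-s*b[:,1],p[1]+s*b[:,0]+c*b[:,1],b[:,2]]
E
python3 - <<'E'
from m import *
cr=lambda u,v:[180+u/2.65,90+v/2.65]
px=np.array([cr(130,266),cr(562,257),cr(571,511),cr(130,520),cr(312,299),cr(151,460),cr(148,318),cr(129,315)])
B=np.array([[.05,.17,.008],[.05,-.23,.008],[-.185,-.23,.008],[-.185,.17,.008],[.008,0,.053],[-.13,.15,.030],[0,.15,.03],[0,.165,.03]])
f=lambda p:(proj('top',bed2w(p,B))-px).ravel()
s=least_squares(f,[.65,-.05,0],loss='soft_l1'); print(s.x.round(4),f(s.x).reshape(-1,2).round(1).tolist())
arm.grab_frame('top'); arm.grab_frame('side')
for n in ['top','side']:
  for q in ['bed','die']:
    for d in arm.regions_of(q,n)[:3]:
        Q=quad(d['region']); print(n,q,round(d['p'],2),Q.tolist(),[ray(n,*k,.008 if q=='bed' else .032)[:2].round(4).tolist() for k in Q])
d4=[cr(415,275),cr(520,288),cr(511,396),cr(401,384),cr(401,369),cr(513,381)]
print([ray('top',*k,.034)[:2].round(4).tolist() for k in d4])
p=s.x; W=np.array([ray('top',*k,.034) for k in d4]); c,sn=np.cos(p[2]),np.sin(p[2])
print('bed',((W[:,:2]-p[:2])@np.array([[c,-sn],[sn,c]])).round(4).tolist())
E
```

```text
[ 0.6418 -0.0467  0.0194] [[-0.7, -0.1], [0.8, -0.3], [1.0, 0.5], [-0.1, 1.2], [0.3, -0.4], [-1.2, -0.0], [-0.5, -1.1], [0.3, 0.2]]
top bed 0.96 [[391.0, 185.0], [393.0, 281.0], [229.0, 285.0], [229.0, 190.0]] [[0.7005, -0.2713], [0.4669, -0.2719], [0.4592, 0.1198], [0.6893, 0.1228]]
top die 0.95 [[447.0, 325.0], [506.0, 347.0], [487.0, 405.0], [427.0, 382.0]] [[0.3632, -0.3927], [0.3118, -0.5286], [0.1808, -0.4796], [0.2334, -0.3428]]
top die 0.78 [[367.0, 305.0], [398.0, 355.0], [348.0, 387.0], [317.0, 335.0]] [[0.4105, -0.2067], [0.2951, -0.277], [0.2234, -0.1606], [0.3419, -0.0897]]
top die 0.7 [[438.0, 126.0], [448.0, 164.0], [409.0, 174.0], [399.0, 136.0]] [[0.84, -0.3844], [0.7461, -0.406], [0.7219, -0.3116], [0.8154, -0.2894]]
side bed 0.71 [[382.0, 102.0], [389.0, 302.0], [278.0, 315.0], [242.0, 118.0]] [[0.8369, 0.4604], [0.6971, -0.2717], [0.4674, -0.2761], [0.4294, 0.429]]
side die 0.86 [[322.0, 247.0], [365.0, 247.0], [369.0, 287.0], [323.0, 288.0]] [[0.5786, -0.1212], [0.6718, -0.133], [0.6584, -0.2465], [0.5643, -0.2372]]
side die 0.74 [[440.0, 181.0], [452.0, 214.0], [414.0, 220.0], [403.0, 187.0]] [[0.8958, 0.0645], [0.891, -0.0541], [0.799, -0.0627], [0.8008, 0.0538]]
side die 0.67 [[154.0, 349.0], [226.0, 362.0], [201.0, 442.0], [124.0, 423.0]] [[0.2288, -0.345], [0.3617, -0.3911], [0.3156, -0.5432], [0.1857, -0.4917]]
[[0.6739, -0.1376], [0.6618, -0.2318], [0.5642, -0.2224], [0.5754, -0.1244], [0.5889, -0.1245], [0.5777, -0.2243]]
bed [[0.0304, -0.0915], [0.0164, -0.1855], [-0.081, -0.1741], [-0.0679, -0.0764], [-0.0544, -0.0768], [-0.0676, -0.1764]]
```

Units first: shifts go in shares of 1000 mm and turns go in shares of pi rad. So -84.5 cm / 100 = -0.845, 33.1 cm / 100 = 0.331, -1.25 rad / 3.1416 = -0.3979.

Emit:
apply_moves(
  commands=[
    [0.16,-0.3,0,0,0,-0.191,0],
    [0.24,-0.5,0,0,0,-0.2865,0],
    [0.331,-0.845,0,0,0,-0.3979,0],
    [0.331,-0.845,0,0,0,-0.3979,0],
    [0.331,-0.845,0,0,0,-0.3979,0],
    [0.331,-0.845,0,0,0,-0.3979,0],
    [0.331,-0.845,0,0,0,-0.3979,0],
    [0.331,-0.845,0,0,0,-0.3979,0],
    [0.331,-0.845,0,0,0,-0.3979,0],
    [0.331,-0.845,0,0,0,-0.3979,0],
    [0.331,-0.845,0,0,0,-0.3979,0],
    [0.331,-0.845,0,0,0,-0.3979,0],
  ],
  grip_force=40,
)

```text
clock: 2.9
tool_pos: [0.5531, -0.1103, 0.2396]
tool_rot: [0.748, 0.664, 0.001, 0.0]
force: [0.6, -0.0, 0.2]
finger_gap: 0.001
grip_force: 0.0
```

In the tool's units: -14.7 cm / 100 = -0.147, 5.5 cm / 100 = 0.055.

Emit:
apply_moves(
  commands=[
    [0.055,-0.147,0,0,0,0,0],
    [0.055,-0.147,0,0,0,0,0],
    [0.055,-0.147,0,0,0,0,0],
    [0.055,-0.147,0,0,0,0,0],
    [0.055,-0.147,-0.12,0,0,0,0],
    [0.055,-0.147,-0.12,0,0,0,0],
    [0.055,-0.147,-0.12,0,0,0,0],
    [0.055,-0.147,-0.12,0,0,0,0],
  ],
)

```text
clock: 3.9
tool_pos: [0.6088, -0.2557, 0.1217]
tool_rot: [0.748, 0.664, 0.001, 0.002]
force: [-0.6, -1.0, 1.0]
finger_gap: -0.001
grip_force: 0.0
```

```bash
cat > t.py <<'E'
from m import *
from scipy.optimize import least_squares
BED=np.array([.6418,-.0467,.0194])
def w2b(w):
    c,s=np.cos(BED[2]),np.sin(BED[2]); return (np.array(w)[:2]-BED[:2])@np.array([[c,-s],[s,c]])
def ymask(n,img):
    h=cv2.cvtColor(img,cv2.COLOR_BGR2HSV); m=cv2.inRange(h,(22,110,60),(38,255,255))
    roi=np.zeros_like(m); b=bed2w(BED,[[x,y,.02] for x,y in [(.055,-.23),(.055,.148),(-.19,.148),(-.19,-.23)]])
    cv2.fillConvexPoly(roi,proj(n,b).astype(np.int32),255); m&=roi
    k,l,st,_=cv2.connectedComponentsWithStats(m); 
    return (l==1+np.argmax(st[1:,4])).astype(np.uint8) if k>1 else m
SW=.014
def model(p,n):
    b=np.array([[x,y,z] for x in(-.05,.05) for y in(.05-SW,.05) for z in(.002,.026)])
    c,s=np.cos(p[2]),np.sin(p[2])
    bb=np.c_[p[0]+c*b[:,0]-s*b[:,1],p[1]+s*b[:,0]+c*b[:,1],b[:,2]+.008]
    h=cv2.convexHull((proj(n,bed2w(BED,bb))*16).astype(np.float32))/16
    return h
def feat(mo):
    x,y=mo['m10']/mo['m00'],mo['m01']/mo['m00']
    return np.array([x,y]),.5*np.arctan2(2*mo['mu11'],mo['mu20']-mo['mu02']),mo['m00']
def die(n,p0,tag=None):
    img=arm.grab_frame(n); m=ymask(n,img)
    if tag: cv2.imwrite(f'pics/{tag}.png',img)
    c,a,A=feat(cv2.moments(m,True))
    def f(p):
        C,a2,_=feat(cv2.moments(model(p,n))); d=(a2-a+np.pi/2)%np.pi-np.pi/2
        return np.r_[C-c,d*40]
    s=least_squares(f,p0,x_scale=[.01,.01,.1],diff_step=1e-3)
    return s.x,A,cv2.contourArea(model(s.x,n).astype(np.float32)),s.cost
def tcp():
    o=arm.get_obs(); r=R.from_quat(o['tool_rot']).as_matrix()
    return np.array(o['tool_pos']).round(4),w2b(o['tool_pos']).round(4),np.degrees(np.arctan2(r[1,0],r[0,0])-BED[2]).round(1),np.array(o['force']).round(1),o['clock']
E
python3 - <<'E'
from t import *
print(tcp())
for n in['top','side']:
    p,A,B,c=die(n,[-.026,-.13,np.radians(82)]); print(n,(p[:2]*1000).round(1),np.degrees(p[2]).round(1),A,B,round(c,4))
E
```

```text
(array([ 0.6088, -0.2557,  0.1217]), array([-0.0371, -0.2084]), np.float64(82.1), array([-0.6, -1. ,  1. ]), 3.9)
top [ -19.4 -106.3] 82.3 183.0 300.34199806838296 0.0
side [ -22.8 -119.1] 82.5 305.0 290.328522952972 0.0
```

Run:
```python
from t import *
for n in['top','side']:
    img=arm.grab_frame(n); m=ymask(n,img); y,x=np.nonzero(m); print(n,x.mean(),y.mean(),x.min(),x.max(),y.min(),y.max())
    for p in ([-.0257,-.132,np.radians(82)],[-.0228,-.119,np.radians(82)]): h=model(p,n)[:,0]; print(h.mean(0),h.min(0),h.max(0))
    print(proj(n,bed2w(BED,[[.008,0,.053],[.05,-.23,.008],[-.185,-.23,.008],[0,.15,.008]])))
i=cv2.imread('pics/side1.png'); m=ymask('side',i);y,x=np.nonzero(m); print(x.mean(),y.mean(),x.min(),x.max(),y.min(),y.max())
i=cv2.imread('pics/top1.png'); m=ymask('top',i);y,x=np.nonzero(m); print(x.mean(),y.mean(),x.min(),x.max(),y.min(),y.max(),m.sum())
i=img[180:330,230:430]; cv2.imwrite('pics/side2c.png',cv2.resize(i,None,fx=4,fy=4))
```

```text
top 341.6393442622951 232.78142076502732 330 354 228 237
[352.07602 235.18274] [330.73798 229.22424] [373.65347 241.04514]
[346.50198 234.8549 ] [325.30945 228.13483] [368.12024 239.97375]
[[297.99459785 202.46061396]
 [392.8382748  186.69276373]
 [396.51486848 283.31620717]
 [236.80076013 210.50336732]]
side 324.5814696485623 264.1309904153355 320 329 245 281
[324.232   268.45596] [320.42316 247.25204] [328.20096 289.64896]
[324.5895  263.85605] [320.7954  242.89532] [328.54184 284.808  ]
[[348.79790813 214.05035655]
 [389.02359838 303.56358436]
 [275.16396485 316.9321401 ]
 [333.37496472 186.80362478]]
324.81290322580645 263.7096774193548 321 329 245 281
351.06666666666666 234.04347826086956 330 372 228 240 345
```

View pics/side2c.png

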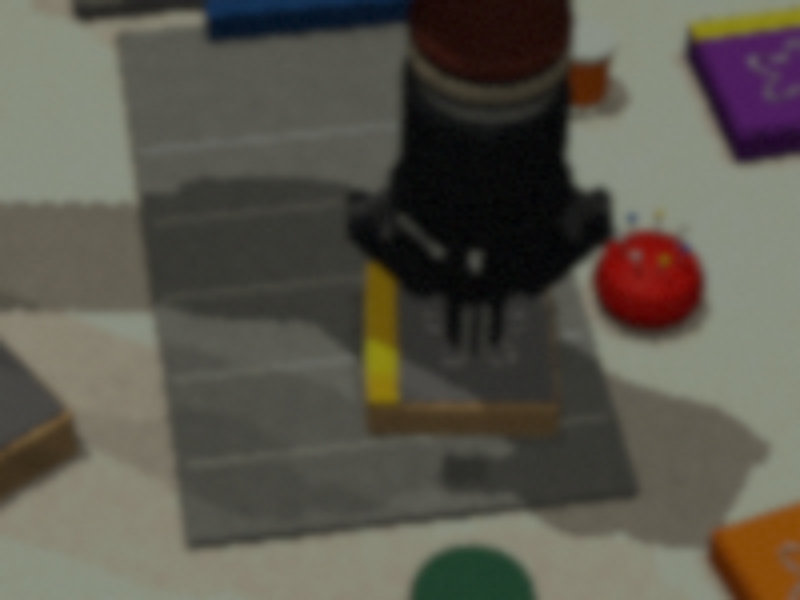

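The side view shows the gripper hovering over the right (−x) side of the die, with the closed fingers clear of it. Only the top strip and the front face of the die are yellow, so I'll correct the model for that.

```bash
sed -i 's/^SW=.*/SW=.016; ZL=.020; ZH=.027/; s/(.002,.026)/(ZL,ZH)/; s/def die(n,p0,tag=None):/def die(n,p0,tag=None,img=None):/; s/    img=arm.grab_frame(n); m=ymask(n,img)\r*$/    img=arm.grab_frame(n) if img is None else img; m=ymask(n,img)/' t.py
python3 - <<'E'
import t; from t import *
for sw,zl,zh in [(.016,.02,.027),(.014,.02,.028),(.018,.01,.026)]:
    t.SW,t.ZL,t.ZH=sw,zl,zh
    for n in['top','side']:
        p,A,B,c=die(n,[-.026,-.13,np.radians(82)],img=cv2.imread(f'pics/{n}1.png')); print(sw,n,(p[:2]*1000).round(1),np.degrees(p[2]).round(1),A,B,round(c,4))
E
```

```text
0.016 top [ -25.1 -129.5] 81.3 345.0 300.1936297786888 0.0
0.016 side [ -24.7 -126.9] 81.5 310.0 280.346000951482 0.0
0.014 top [ -24.2 -129.6] 81.3 345.0 267.292198715033 0.0
0.014 side [ -23.8 -127.5] 81.5 310.0 248.57336453231983 0.0
0.018 top [ -25.5 -129.5] 81.2 345.0 354.4192422684282 0.0
0.018 side [ -24.8 -121.7] 81.6 310.0 339.8356653745286 0.0
```

In the tool's units: -9.9 cm / 100 = -0.099, -8 cm / 100 = -0.08.

Emit:
apply_moves(
  commands=[
    [0,-0.004,-0.05,0,0,0,0],
    [0,-0.004,-0.08,0,0,0,0],
    [0,-0.004,-0.099,0,0,0,0],
    [0,-0.004,-0.099,0,0,0,0],
    [0,-0.004,-0.099,0,0,0,0],
  ],
)

```text
clock: 4.72
tool_pos: [0.6084, -0.2605, 0.022]
tool_rot: [0.748, 0.664, 0.001, 0.002]
force: [-0.3, -0.2, -1.0]
finger_gap: -0.006
grip_force: 0.0
```

In the tool's units: 4 cm / 100 = 0.04, 3.7 cm / 100 = 0.037.

Emit:
apply_moves(
  commands=[
    [0,0.008,0,0,0,0,0],
    [0,0.015,0,0,0,0,0],
    [0,0.018,0,0,0,0,0],
    [0,0.02,0,0,0,0,0],
    [0,0.022,0,0,0,0,0],
    [0,0.024,0,0,0,0,0],
    [0,0.026,0,0,0,0,0],
    [0,0.028,0,0,0,0,0],
    [0,0.031,0,0,0,0,0],
    [-0.001,0.034,0,0,0,0,0],
    [-0.001,0.037,0,0,0,0,0],
    [-0.001,0.04,0,0,0,0,0],
  ],
)

```text
clock: 6.22
tool_pos: [0.6061, -0.2195, 0.0203]
tool_rot: [0.748, 0.664, -0.0, -0.0]
force: [1.2, -3.1, -1.3]
finger_gap: 0.003
grip_force: 1.4
```

```bash
cat > look.py <<'E'
import sys
from t import *
p0=[float(sys.argv[1])/1000,float(sys.argv[2])/1000,np.radians(float(sys.argv[3]))]
print(*tcp())
for n in['top','side']:
    p,A,B,c=die(n,p0,tag=f'{n}_{arm.get_obs()["clock"]:.2f}'); print(n,(p[:2]*1000).round(1),np.degrees(p[2]).round(1),A,B.round(0),round(c,4))
E
python3 look.py -26 -112 81
```

```text
[ 0.6061 -0.2195  0.0203] [-0.039  -0.1721] 82.1 [ 1.2 -3.1 -1.3] 6.225Traceback (most recent call last):
  File "look.py", line 6, in <module>
    p,A,B,c=die(n,p0,tag=f'{n}_{arm.get_obs()["clock"]:.2f}'); print(n,(p[:2]*1000).round(1),np.degrees(p[2]).round(1),A,B.round(0),round(c,4))
                                                                                                                         ^^^^^^^
AttributeError: 'float' object has no attribute 'round'
```

In the tool's units: 4.2 cm / 100 = 0.042, 1.2 cm / 100 = 0.012.

Emit:
apply_moves(
  commands=[
    [0,0.004,0.001,0,0,0,0],
    [0,0.008,0.001,0,0,0,0],
    [0,0.012,0.001,0,0,0,0],
    [0,0.016,0.001,0,0,0,0],
    [0,0.02,0.001,0,0,0,0],
    [0,0.024,0.001,0,0,0,0],
    [0,0.028,0.001,0,0,0,0],
    [-0.001,0.032,0.001,0,0,0,0],
    [-0.001,0.036,0.001,0,0,0,0],
    [-0.001,0.039,0.001,0,0,0,0],
    [-0.001,0.041,0.001,0,0,0,0],
    [-0.001,0.042,0.001,0,0,0,0],
  ],
)

```text
clock: 7.78
tool_pos: [0.6052, -0.1776, 0.0213]
tool_rot: [0.748, 0.664, -0.0, -0.0]
force: [-1.4, -2.1, -1.2]
finger_gap: 0.001
grip_force: 1.2
```

```bash
sed -i 's/B.round(0)/round(B)/' look.py; python3 look.py -26 -70 81
```

```text
[ 0.6052 -0.1776  0.0213] [-0.0392 -0.1302] 82.1 [-1.4 -2.1 -1.2] 7.775
top [ -5.1 -20. ] 94.2 65.0 301 0.0
side [-41.7 -76.2] 124.5 16.0 336 0.0
```

In the tool's units: 1.3 cm / 100 = 0.013, 1.15 cm / 100 = 0.0115.

Emit:
apply_moves(
  commands=[
    [0,0.002,0,0,0,0,0],
    [0,0.004,0,0,0,0,0],
    [0,0.006,0,0,0,0,0],
    [0,0.008,0,0,0,0,0],
    [0,0.01,0,0,0,0,0],
    [0,0.0115,0,0,0,0,0],
    [0,0.013,0,0,0,0,0],
  ],
)

```text
clock: 8.75
tool_pos: [0.6052, -0.1647, 0.0213]
tool_rot: [0.748, 0.664, -0.0, 0.0]
force: [-0.4, -1.6, -2.3]
finger_gap: -0.0
grip_force: 1.3
```

In the tool's units: 0.3 cm / 100 = 0.003, 0.2 cm / 100 = 0.002.

Emit:
apply_moves(
  commands=[
    [0,0.001,0,0,0,0,0],
    [0,0.002,0,0,0,0,0],
    [0,0.003,0,0,0,0,0],
  ],
)

```text
clock: 9.12
tool_pos: [0.6052, -0.1618, 0.0213]
tool_rot: [0.748, 0.664, -0.0, 0.0]
force: [-1.9, -2.8, -1.5]
finger_gap: -0.002
grip_force: 1.3
```

Run:
```python
from t import *
print(*tcp()); cv2.imwrite('pics/t8.png',cv2.resize(arm.grab_frame('top')[170:300,210:420],None,fx=3.8,fy=3.8,interpolation=cv2.INTER_CUBIC))
```

```text
[ 0.6052 -0.1618  0.0213] [-0.0388 -0.1144] 82.1 [-1.9 -2.8 -1.5] 9.125
```

View pics/t8.png

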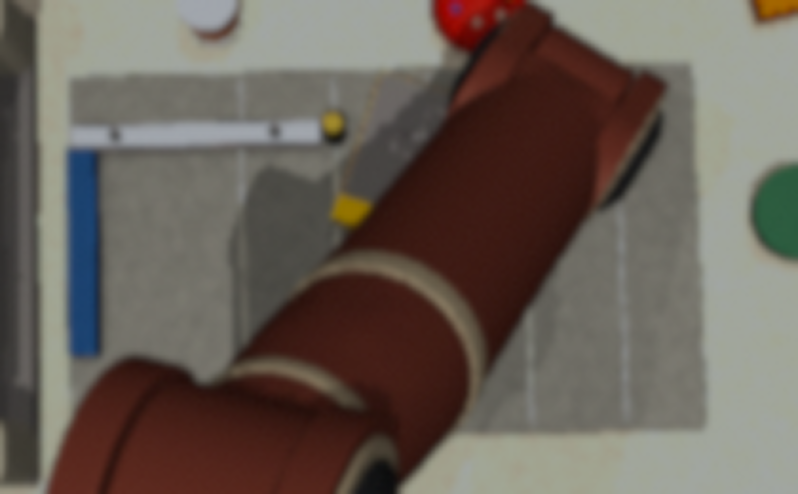

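The top view shows the die's left edge running from crop (375,75) to (335,215). It is still a few mm short of the post at (333,125), and the die is already turned a little.

In the tool's units: 0.4 cm / 100 = 0.004, 0.3 cm / 100 = 0.003.

Emit:
apply_moves(
  commands=[
    [0,0.001,0,0,0,0,0],
    [0,0.002,0,0,0,0,0],
    [0,0.003,0,0,0,0,0],
    [0,0.004,0,0,0,0,0],
  ],
)

```text
clock: 9.68
tool_pos: [0.6052, -0.1577, 0.0213]
tool_rot: [0.748, 0.664, -0.0, -0.0]
force: [0.2, -2.2, -1.4]
finger_gap: -0.002
grip_force: 1.3
```

In the tool's units: 0.3 cm / 100 = 0.003, 0.2 cm / 100 = 0.002.

Emit:
apply_moves(
  commands=[
    [0,0.001,0,0,0,0,0],
    [0,0.002,0,0,0,0,0],
    [0,0.003,0,0,0,0,0],
  ],
)

```text
clock: 10.05
tool_pos: [0.6052, -0.1547, 0.0213]
tool_rot: [0.748, 0.664, -0.0, -0.0]
force: [-1.4, -2.4, -1.2]
finger_gap: -0.002
grip_force: 1.4
```

In the tool's units: 0.3 cm / 100 = 0.003, 0.2 cm / 100 = 0.002.

Emit:
apply_moves(
  commands=[
    [0,0.001,0,0,0,0,0],
    [0,0.002,0,0,0,0,0],
    [0,0.003,0,0,0,0,0],
  ],
)

```text
clock: 10.42
tool_pos: [0.6051, -0.1527, 0.0213]
tool_rot: [0.748, 0.664, -0.0, 0.001]
force: [0.2, -4.5, -1.9]
finger_gap: 0.001
grip_force: 2.4
```

Run:
```python
from t import *
print(*tcp()); cv2.imwrite('pics/t9.png',cv2.resize(arm.grab_frame('top')[170:300,210:420],None,fx=3.8,fy=3.8,interpolation=cv2.INTER_CUBIC))
```

```text
[ 0.6051 -0.1527  0.0213] [-0.0388 -0.1053] 82.0 [ 0.2 -4.5 -1.9] 10.425
```

View pics/t9.png

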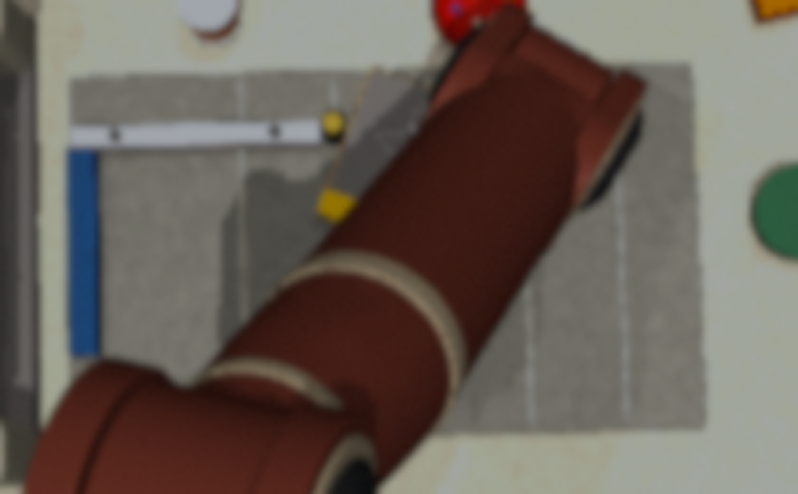

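The top view shows the die's edge now touching the post, running (372,68)–(318,210), and the force has risen to 4.5 N. Next I start the arc about the post.

In the tool's units: -2.6 cm / 100 = -0.026, -2.19 cm / 100 = -0.0219, -0.065 rad / 3.1416 = -0.0207.

Emit:
apply_moves(
  commands=[
    [-0.0046,0.002,0,0,0,-0.0207,0],
    [-0.0091,0.0043,0,0,0,-0.0414,0],
    [-0.0135,0.0067,0,0,0,-0.0621,0],
    [-0.0178,0.0094,0,0,0,-0.0828,0],
    [-0.0219,0.0122,0,0,0,-0.1035,0],
    [-0.026,0.0151,0,0,0,-0.1241,0],
  ],
)

```text
clock: 11.22
tool_pos: [0.579, -0.1368, 0.0213]
tool_rot: [0.863, 0.505, -0.0, 0.0]
force: [-1.0, -3.5, -1.1]
finger_gap: -0.006
grip_force: 1.7
```

```bash
python3 look.py -26 -50 60
```

```text
[ 0.579  -0.1368  0.0213] [-0.0645 -0.0889] 59.6 [-1.  -3.5 -1.1] 11.225
top [-0.7 -8.6] 57.5 67.0 297 0.0Traceback (most recent call last):
  File "look.py", line 6, in <module>
    p,A,B,c=die(n,p0,tag=f'{n}_{arm.get_obs()["clock"]:.2f}'); print(n,(p[:2]*1000).round(1),np.degrees(p[2]).round(1),A,round(B),round(c,4))
            ~~~^^^^^^^^^^^^^^^^^^^^^^^^^^^^^^^^^^^^^^^^^^^^^^
  File "t.py", line 25, in die
    c,a,A=feat(cv2.moments(m,True))
          ~~~~^^^^^^^^^^^^^^^^^^^^^
  File "t.py", line 20, in feat
    x,y=mo['m10']/mo['m00'],mo['m01']/mo['m00']
        ~~~~~~~~~^~~~~~~~~~
ZeroDivisionError: float division by zero
```

In the tool's units: -1.46 cm / 100 = -0.0146, 1.37 cm / 100 = 0.0137, -0.175 rad / 3.1416 = -0.0557.

Emit:
apply_moves(
  commands=[
    [-0.0038,0.0032,0,0,0,-0.014,0],
    [-0.0076,0.0065,0,0,0,-0.0277,0],
    [-0.0112,0.01,0,0,0,-0.0414,0],
    [-0.0146,0.0137,0,0,0,-0.0557,0],
  ],
)

```text
clock: 11.82
tool_pos: [0.564, -0.123, 0.0213]
tool_rot: [0.904, 0.428, -0.0, 0.0]
force: [-1.5, -4.5, -0.1]
finger_gap: -0.0
grip_force: 2.3
```

Run:
```python
from t import *
print(*tcp()); w=arm.grab_frame('wrist');t=arm.grab_frame('top')[170:300,210:420]
cv2.imwrite('pics/w11.png',np.hstack([cv2.resize(w,(400,300)),cv2.resize(t,(400,300))]))
```

```text
[ 0.564  -0.123   0.0213] [-0.0792 -0.0748] 49.5 [-1.5 -4.5 -0.1] 11.825
```

View pics/w11.png

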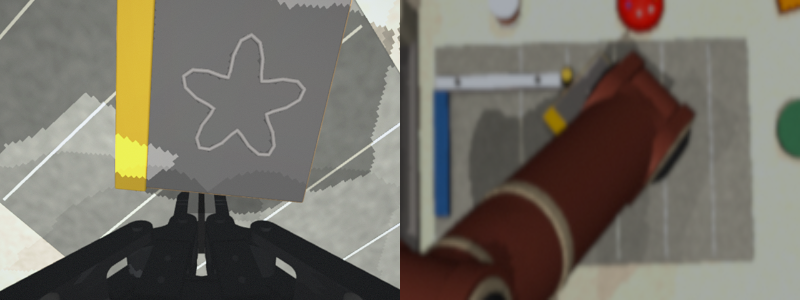

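The wrist view shows the whole die, with the fingers at the middle of its near edge ((200,195) on an edge running 115–303). The yellow end leads, and the die is turned about 4° past the tool. The stroke is working.

In the tool's units: 3.39 cm / 100 = 0.0339, 2.93 cm / 100 = 0.0293, -0.38 rad / 3.1416 = -0.121.

Emit:
apply_moves(
  commands=[
    [-0.0033,0.0038,0,0,0,-0.0159,0],
    [-0.0064,0.0078,0,0,0,-0.0318,0],
    [-0.0093,0.0119,0,0,0,-0.0477,0],
    [-0.012,0.0161,0,0,0,-0.0637,0],
    [-0.0145,0.0204,0,0,0,-0.0796,0],
    [-0.0169,0.0248,0,0,0,-0.0955,0],
    [-0.0191,0.0293,0,0,0,-0.1082,0],
    [-0.021,0.0339,0,0,0,-0.121,0],
  ],
)

```text
clock: 12.92
tool_pos: [0.5424, -0.089, 0.0213]
tool_rot: [0.969, 0.249, -0.001, -0.0]
force: [-3.5, -3.7, 1.2]
finger_gap: 0.003
grip_force: 2.6
```

```bash
cat > wl.py <<'E'
# die pose from the wrist camera: near (-x side) rim of the die's top and yellow strip, back-projected on z=.034
from t import *
print(*tcp()); w=arm.grab_frame('wrist'); cv2.imwrite(f'pics/w_{arm.get_obs()["clock"]:.2f}.png',w)
for d in arm.regions_of('die','wrist')[:1]:
    Q=quad(d['region']); B=np.array([w2b(ray('wrist',*k,.034)) for k in Q])*1000
    print('p',round(d['p'],2),Q.tolist(),B.round(1).tolist(),'mid',B.mean(0).round(1))
    E=np.roll(B,-1,0)-B; print('len',np.hypot(*E.T).round(0),'ang',(np.degrees(np.arctan2(E[:,1],E[:,0]))%90).round(1))
for q in ['die','die_lead','post']:
    for d in arm.landmark_of(q,'wrist')[:1]: u,v=np.array(d['location'])*[640,480]; print(q,round(d['p'],2),(w2b(ray('wrist',u,v,.008))*1000).round(1))
E
python3 wl.py
```

```text
[ 0.5424 -0.089   0.0213] [-0.1003 -0.0404] 27.7 [-3.5 -3.7  1.2] 12.925
p 0.74 [[556.0, 0.0], [483.0, 321.0], [184.0, 302.0], [180.0, 0.0]] [[18.4, -47.1], [-68.6, -83.1], [-108.2, 6.4], [-27.7, 40.6]] mid [-46.5 -20.8]
len [94. 98. 87. 99.] ang [22.5 23.9 23.  27.8]
die 0.94 [-43.2 -20.8]
die_lead 0.7 [-62.7  25.7]
```

In the tool's units: 2.2 cm / 100 = 0.022, 2.12 cm / 100 = 0.0212, -0.07 rad / 3.1416 = -0.0223.

Emit:
apply_moves(
  commands=[
    [-0.008,-0.003,0,0,0,-0.0095,0],
    [-0.018,0.008,0,0,0,-0.0223,0],
    [-0.018,0.02,0,0,0,-0.0223,0],
    [-0.016,0.0205,0,0,0,-0.0223,0],
    [-0.014,0.0212,0,0,0,-0.0223,0],
    [-0.012,0.022,0,0,0,-0.0223,0],
  ],
)

```text
clock: 13.92
tool_pos: [0.5321, -0.0674, 0.0214]
tool_rot: [0.976, 0.217, 0.0, 0.0]
force: [0.5, 0.1, 0.7]
finger_gap: -0.002
grip_force: 0.0
```

```bash
python3 wl.py
```

```text
[ 0.5321 -0.0674  0.0214] [-0.1101 -0.0186] 23.9 [0.5 0.1 0.7] 13.925
p 0.74 [[618.0, 0.0], [552.0, 311.0], [253.0, 309.0], [246.0, 0.0]] [[15.0, -49.2], [-68.8, -83.1], [-107.8, 6.5], [-24.8, 40.6]] mid [-46.6 -21.3]
len [90. 98. 90. 98.] ang [22.  23.5 22.4 23.9]
die 0.7 [-42.9 -20.1]
die_lead 0.73 [-61.8  24.5]
```

In the tool's units: 2.07 cm / 100 = 0.0207, 0.05 cm / 100 = 0.0005, -0.175 rad / 3.1416 = -0.0557.

Emit:
apply_moves(
  commands=[
    [0.001,0.004,0,0,0,-0.0095,0],
    [0.0008,0.0075,0,0,0,-0.0207,0],
    [0.0005,0.011,0,0,0,-0.0302,0],
    [0.0005,0.0145,0,0,0,-0.0398,0],
    [0.0003,0.0175,0,0,0,-0.0477,0],
    [0.0002,0.0207,0,0,0,-0.0557,0],
  ],
)

```text
clock: 14.92
tool_pos: [0.5305, -0.0471, 0.0213]
tool_rot: [0.992, 0.129, -0.001, 0.0]
force: [-4.3, -3.4, 2.1]
finger_gap: 0.004
grip_force: 2.3
```

```bash
python3 wl.py
```

```text
[ 0.5305 -0.0471  0.0213] [-0.1113  0.0018] 13.7 [-4.3 -3.4  2.1] 14.925
p 0.64 [[620.0, 0.0], [560.0, 309.0], [260.0, 314.0], [247.0, 0.0]] [[6.5, -49.9], [-80.5, -70.5], [-105.7, 24.1], [-16.9, 45.4]] mid [-49.2 -12.7]
len [89. 98. 91. 98.] ang [13.3 14.9 13.5 13.8]
die 0.83 [-45.4 -12.9]
die_lead 0.87 [-57.2  36.3]
```

In the tool's units: 2.28 cm / 100 = 0.0228, 1.66 cm / 100 = 0.0166, -0.2 rad / 3.1416 = -0.0637.

Emit:
apply_moves(
  commands=[
    [0.0003,0.0042,0,0,0,-0.0111,0],
    [0.0007,0.0083,0,0,0,-0.0223,0],
    [0.0012,0.0125,0,0,0,-0.0334,0],
    [0.0017,0.0166,0,0,0,-0.0446,0],
    [0.0022,0.0197,0,0,0,-0.0541,0],
    [0.0028,0.0228,0,0,0,-0.0637,0],
  ],
)

```text
clock: 15.92
tool_pos: [0.5321, -0.024, 0.0211]
tool_rot: [1.0, 0.03, -0.002, -0.0]
force: [-6.8, -2.6, 4.4]
finger_gap: 0.007
grip_force: 3.3
```

```bash
python3 wl.py
```

```text
[ 0.5321 -0.024   0.0211] [-0.1093  0.0249] 2.3 [-6.8 -2.6  4.4] 15.925
p 0.92 [[622.0, 0.0], [560.0, 311.0], [261.0, 313.0], [248.0, 0.0]] [[-4.0, -49.4], [-93.8, -52.0], [-98.7, 45.2], [-8.0, 48.5]] mid [-51.1  -1.9]
len [90. 97. 91. 98.] ang [1.7 2.8 2.1 2.4]
die 0.9 [-46.8  -2.4]
die_lead 0.81 [-48.6  46.6]
```

In the tool's units: 0.15 cm / 100 = 0.0015, 0.12 cm / 100 = 0.0012, -0.04 rad / 3.1416 = -0.0127.

Emit:
apply_moves(
  commands=[
    [0.0003,0.001,0,0,0,-0.0064,0],
    [0.0008,0.0015,0,0,0,-0.0127,0],
    [0.0012,0.0015,0,0,0,-0.0127,0],
    [0.0012,0.0015,0,0,0,-0.0127,0],
  ],
)

```text
clock: 16.68
tool_pos: [0.5323, -0.0218, 0.0209]
tool_rot: [1.0, 0.01, -0.003, -0.001]
force: [-7.4, -2.4, 3.6]
finger_gap: 0.003
grip_force: 3.8
```

In the tool's units: 0.1 cm / 100 = 0.001, 0.05 cm / 100 = 0.0005.

Emit:
apply_moves(
  commands=[
    [0.0005,0,0,0,0,0,0],
    [0.001,0,0,0,0,0,0],
  ],
)

```text
clock: 16.92
tool_pos: [0.5323, -0.0218, 0.0209]
tool_rot: [1.0, 0.01, -0.004, -0.001]
force: [-10.1, -2.5, 6.9]
finger_gap: 0.001
grip_force: 4.9
```

```bash
python3 wl.py
```

```text
[ 0.5323 -0.0218  0.0209] [-0.109  0.027] 0.1 [-10.1  -2.5   6.9] 16.925
p 0.93 [[617.0, 0.0], [563.0, 306.0], [262.0, 315.0], [241.0, 0.0]] [[-6.9, -50.6], [-94.8, -51.8], [-98.3, 45.8], [-7.0, 47.5]] mid [-51.8  -2.2]
len [88. 98. 91. 98.] ang [0.8 2.1 1.1 0.1]
die 0.69 [-48.   -3.1]
die_lead 0.88 [-47.7  47.2]
post 0.67 [-48.6  46.3]
```

In the tool's units: 0.1 cm / 100 = 0.001, 0.05 cm / 100 = 0.0005.

Emit:
apply_moves(
  commands=[
    [0.0005,0,0.0005,0,0,0,0],
    [0.001,0,0.001,0,0,0,0],
  ],
)

```text
clock: 17.42
tool_pos: [0.5326, -0.0203, 0.021]
tool_rot: [1.0, 0.011, -0.005, -0.002]
force: [-8.4, -2.2, 0.5]
finger_gap: 0.0
grip_force: 4.4
```

In the tool's units: 0.15 cm / 100 = 0.0015, 0.1 cm / 100 = 0.001.

Emit:
apply_moves(
  commands=[
    [0.0005,0,0.0003,0,0,0,0],
    [0.001,0,0.0005,0,0,0,0],
    [0.0015,0,0.0005,0,0,0,0],
  ],
)

```text
clock: 17.8
tool_pos: [0.5326, -0.0202, 0.021]
tool_rot: [1.0, 0.011, -0.007, -0.002]
force: [-11.6, -1.2, 2.4]
finger_gap: 0.002
grip_force: 5.5
```

```bash
python3 wl.py
```

```text
[ 0.5326 -0.0202  0.021 ] [-0.1086  0.0286] 0.1 [-11.6  -1.2   2.4] 17.8
p 0.84 [[623.0, 0.0], [563.0, 310.0], [263.0, 316.0], [246.0, 0.0]] [[-6.7, -50.2], [-95.7, -50.4], [-98.4, 47.0], [-6.8, 47.8]] mid [-51.9  -1.4]
len [89. 97. 92. 98.] ang [0.2 1.6 0.4 0.1]
die 0.59 [-47.7  -2.9]
die_lead 0.63 [-48.5  47.2]
```

In the tool's units: 0.15 cm / 100 = 0.0015, 0.1 cm / 100 = 0.001.

Emit:
apply_moves(
  commands=[
    [0.0005,0,0.0002,0,0,0,0],
    [0.001,0,0.0003,0,0,0,0],
    [0.0015,0,0.0003,0,0,0,0],
    [0.0015,0,0.0003,0,0,0,0],
    [0.0015,0,0.0003,0,0,0,0],
  ],
)

```text
clock: 18.68
tool_pos: [0.5326, -0.0202, 0.021]
tool_rot: [1.0, 0.011, -0.008, -0.003]
force: [-12.5, -0.8, 1.4]
finger_gap: 0.004
grip_force: 6.3
```

Run:
```python
from t import *
print(*tcp()); o=arm.get_obs(); print(np.linalg.norm(o['force']))
w=arm.grab_frame('wrist'); g=cv2.cvtColor(w,cv2.COLOR_BGR2GRAY)
cv2.imwrite('pics/w18.png',w)
# near edge of die: line segments; fence/bed lines; angle in bed frame on their planes
l=cv2.createLineSegmentDetector().detect(cv2.GaussianBlur(g,(5,5),0))[0][:,0]
for a in l:
    if np.hypot(a[2]-a[0],a[3]-a[1])>90:
        P=np.array([w2b(ray('wrist',a[0],a[1],.034)),w2b(ray('wrist',a[2],a[3],.034))])*1000; e=P[1]-P[0]
        print(a.round().tolist(),P.round(0).tolist(),((np.degrees(np.arctan2(e[1],e[0]))+45)%90-45).round(2))
```

```text
[ 0.5326 -0.0202  0.021 ] [-0.1086  0.0286] 0.1 [-12.5  -0.8   1.4] 18.675
12.612894699553557
[425.0, 350.0, 639.0, 462.0] [[-111.0, -7.0], [-158.0, -90.0]] -29.65
[-0.0, 465.0, 212.0, 354.0] [[-161.0, 148.0], [-113.0, 65.0]] 30.16
[563.0, 311.0, 386.0, 311.0] [[-96.0, -50.0], [-96.0, 7.0]] 0.27
[207.0, 1.0, 229.0, 293.0] [[-7.0, 58.0], [-90.0, 58.0]] 0.12
[234.0, 299.0, 212.0, 0.0] [[-92.0, 56.0], [-7.0, 56.0]] 0.18
[247.0, 0.0, 262.0, 311.0] [[-7.0, 47.0], [-96.0, 47.0]] 0.14
[310.0, 316.0, 306.0, 1.0] [[-98.0, 32.0], [-7.0, 32.0]] 0.27
[626.0, 0.0, 566.0, 309.0] [[-7.0, -51.0], [-95.0, -51.0]] 0.21
```

View pics/w18.png

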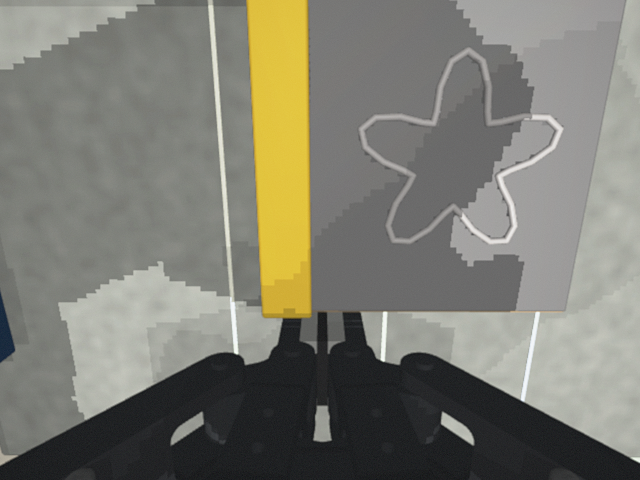

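The wrist view shows the die parallel to the bed lines (edges 0.14–0.27°, lines 0.12–0.18°), so it is square against the fence. I bring the press up to about 15 N and hold it.

In the tool's units: 0.15 cm / 100 = 0.0015, 0.1 cm / 100 = 0.001.

Emit:
apply_moves(
  commands=[
    [0.0005,0,0,0,0,0,0],
    [0.001,0,0,0,0,0,0],
    [0.0015,0,0,0,0,0,0],
    [0.0015,0,0,0,0,0,0],
  ],
)

```text
clock: 19.23
tool_pos: [0.5326, -0.0202, 0.021]
tool_rot: [1.0, 0.011, -0.01, -0.003]
force: [-14.4, -1.1, 4.8]
finger_gap: -0.003
grip_force: 7.6
```

In the tool's units: 0.08 cm / 100 = 0.0008, 0.01 cm / 100 = 0.0001.

Emit:
apply_moves(
  commands=[
    [0.0005,0,0.0001,0,0,0,0],
    [0.0008,0,0.0002,0,0,0,0],
    [0.0008,0,0.0002,0,0,0,0],
    [0.0008,0,0.0002,0,0,0,0],
    [0.0008,0,0.0002,0,0,0,0],
    [0.0008,0,0.0002,0,0,0,0],
    [0.0008,0,0.0002,0,0,0,0],
    [0.0008,0,0.0002,0,0,0,0],
    [0.0008,0,0.0002,0,0,0,0],
    [0.0008,0,0.0002,0,0,0,0],
  ],
)

```text
clock: 20.48
tool_pos: [0.5326, -0.0202, 0.021]
tool_rot: [1.0, 0.01, -0.01, -0.003]
force: [-16.3, -1.3, 4.9]
finger_gap: 0.001
grip_force: 8.1
```

In the tool's units: -11 cm / 100 = -0.11, -8 cm / 100 = -0.08.

Emit:
apply_moves(
  commands=[
    [-0.004,0,0,0,0,0,0],
    [-0.008,0,0,0,0,0,0],
    [-0.013,0,0,0,0,0,0],
    [-0.023,0,0,0,0,0,0],
    [-0.028,-0.04,0,0,0,0,0],
    [-0.028,-0.08,0,0,0,0,0],
    [-0.028,-0.11,0,0,0,0,0],
    [-0.028,-0.11,0,0,0,0,0],
  ],
)

```text
clock: 21.48
tool_pos: [0.5156, -0.1356, 0.0243]
tool_rot: [1.0, 0.008, 0.002, 0.001]
force: [-0.4, -0.2, -0.9]
finger_gap: -0.003
grip_force: 0.0
```

```bash
python3 wl.py;python3 look.py -50 -2 0
```

```text
[ 0.5156 -0.1356  0.0243] [-0.1279 -0.0864] -0.2 [-0.4 -0.2 -0.9] 21.475
p 0.62 [[213.0, 0.0], [217.0, 248.0], [0.0, 253.0], [0.0, 0.0]] [[-25.3, -53.2], [-95.3, -49.4], [-97.2, 20.0], [-25.5, 4.1]] mid [-60.8 -19.6]
len [70. 69. 74. 57.] ang [86.9  1.6 77.6  0.1]
die 0.75 [-47.8   2.2]
[ 0.5154 -0.1301  0.0232] [-0.128 -0.081] 0.3 [ 0.3  0.9 -0.3] 21.725
top [-48.1  -2.6] -0.5 290.0 295 0.0
side [-35.3   3. ] -0.3 175.0 298 0.0
```

In the tool's units: 8 cm / 100 = 0.08, 1.6 cm / 100 = 0.016.

Emit:
apply_moves(
  commands=[
    [0.03,0.0005,-0.001,0,0,0,0],
    [0.06,0.001,-0.001,0,0,0,0],
    [0.08,0.0015,-0.001,0,0,0,0],
    [0.08,0.0015,-0.001,0,0,0,0],
    [0.08,0.007,-0.001,0,0,0,0],
    [0.08,0.01,-0.001,0,0,0,0],
    [0.08,0.012,-0.001,0,0,0,0],
    [0.0798,0.014,-0.001,0,0,0,0],
    [0.0798,0.016,-0.001,0,0,0,0],
    [0.0798,0.018,-0.001,0,0,0,0],
  ],
)

```text
clock: 23.08
tool_pos: [0.5949, -0.114, 0.0223]
tool_rot: [1.0, 0.011, 0.0, -0.0]
force: [1.0, -0.7, -0.8]
finger_gap: 0.0
grip_force: 0.0
```

```bash
python3 -c "
from t import *
print(*tcp())"
```

```text
[ 0.5949 -0.114   0.0223] [-0.0482 -0.0664] 0.1 [ 1.  -0.7 -0.8] 23.075
```

In the tool's units: 4.2 cm / 100 = 0.042, 3.8 cm / 100 = 0.038.

Emit:
apply_moves(
  commands=[
    [0,0.002,0,0,0,0,0],
    [0,0.004,0,0,0,0,0],
    [-0.0001,0.007,0,0,0,0,0],
    [-0.0002,0.01,0,0,0,0,0],
    [-0.0002,0.014,0,0,0,0,0],
    [-0.0003,0.018,0,0,0,0,0],
    [-0.0004,0.022,0,0,0,0,0],
    [-0.0005,0.026,0,0,0,0,0],
    [-0.0006,0.03,0,0,0,0,0],
    [-0.0006,0.034,0,0,0,0,0],
    [-0.0007,0.038,0,0,0,0,0],
    [-0.0008,0.042,0,0,0,0,0],
  ],
)

```text
clock: 24.58
tool_pos: [0.5941, -0.0719, 0.0223]
tool_rot: [1.0, 0.011, 0.0, 0.0]
force: [-0.1, -3.4, -0.2]
finger_gap: 0.0
grip_force: 1.6
```

```bash
python3 look.py -50 40 0
```

```text
[ 0.5941 -0.0719  0.0223] [-0.0482 -0.0243] 0.1 [-0.1 -3.4 -0.2] 24.575Traceback (most recent call last):
  File "look.py", line 6, in <module>
    p,A,B,c=die(n,p0,tag=f'{n}_{arm.get_obs()["clock"]:.2f}'); print(n,(p[:2]*1000).round(1),np.degrees(p[2]).round(1),A,round(B),round(c,4))
            ~~~^^^^^^^^^^^^^^^^^^^^^^^^^^^^^^^^^^^^^^^^^^^^^^
  File "t.py", line 25, in die
    c,a,A=feat(cv2.moments(m,True))
          ~~~~^^^^^^^^^^^^^^^^^^^^^
  File "t.py", line 20, in feat
    x,y=mo['m10']/mo['m00'],mo['m01']/mo['m00']
        ~~~~~~~~~^~~~~~~~~~
ZeroDivisionError: float division by zero
```

Emit:
apply_moves(
  commands=[
    [-0.0001,0.004,0,0,0,0,0],
    [-0.0002,0.008,0,0,0,0,0],
    [-0.0002,0.012,0,0,0,0,0],
    [-0.0003,0.016,0,0,0,0,0],
    [-0.0004,0.02,0,0,0,0,0],
    [-0.0005,0.024,0,0,0,0,0],
    [-0.0005,0.028,0,0,0,0,0],
    [-0.0006,0.032,0,0,0,0,0],
    [-0.0007,0.036,0,0,0,0,0],
    [-0.0008,0.04,0,0,0,0,0],
    [-0.0008,0.043,0,0,0,0,0],
    [-0.0009,0.045,0,0,0,0,0],
  ],
)

```text
clock: 26.12
tool_pos: [0.5931, -0.0271, 0.0223]
tool_rot: [1.0, 0.011, -0.0, 0.0]
force: [-1.0, -4.4, 1.0]
finger_gap: -0.0
grip_force: 2.4
```

```bash
python3 wl.py
```

```text
[ 0.5931 -0.0271  0.0223] [-0.0483  0.0206] 0.1 [-1.  -4.4  1. ] 26.125
die 0.91 [-46.9  84. ]
die_lead 0.96 [-48.4 133. ]
post 0.67 [9.1 4.9]
```

In the tool's units: 1.2 cm / 100 = 0.012, 1.1 cm / 100 = 0.011.

Emit:
apply_moves(
  commands=[
    [0,0.0015,0,0,0,0,0],
    [-0.0001,0.003,0,0,0,0,0],
    [-0.0001,0.0045,0,0,0,0,0],
    [-0.0001,0.006,0,0,0,0,0],
    [-0.0001,0.0075,0,0,0,0,0],
    [-0.0002,0.009,0,0,0,0,0],
    [-0.0002,0.01,0,0,0,0,0],
    [-0.0002,0.011,0,0,0,0,0],
    [-0.0002,0.012,0,0,0,0,0],
  ],
)

```text
clock: 27.5
tool_pos: [0.5929, -0.0159, 0.0224]
tool_rot: [1.0, 0.011, -0.0, 0.001]
force: [-1.9, -4.9, 0.6]
finger_gap: -0.001
grip_force: 2.6
```

In the tool's units: 0.24 cm / 100 = 0.0024, 0.16 cm / 100 = 0.0016.

Emit:
apply_moves(
  commands=[
    [0,0.0008,0,0,0,0,0],
    [0,0.0016,0,0,0,0,0],
    [0,0.0024,0,0,0,0,0],
  ],
)

```text
clock: 27.88
tool_pos: [0.5928, -0.0135, 0.0223]
tool_rot: [1.0, 0.011, -0.0, 0.001]
force: [-2.0, -5.2, 2.0]
finger_gap: -0.003
grip_force: 2.6
```

In the tool's units: 0.24 cm / 100 = 0.0024, 0.16 cm / 100 = 0.0016.

Emit:
apply_moves(
  commands=[
    [0,0.0008,0,0,0,0,0],
    [0,0.0016,0,0,0,0,0],
    [0,0.0024,0,0,0,0,0],
  ],
)

```text
clock: 28.25
tool_pos: [0.5927, -0.0111, 0.0223]
tool_rot: [1.0, 0.011, -0.0, 0.001]
force: [-1.9, -5.5, 1.7]
finger_gap: -0.002
grip_force: 2.7
```

```bash
cat > lines.py <<'E'
from t import *
print(*tcp())
w=arm.grab_frame('wrist'); cv2.imwrite(f'pics/wl_{arm.get_obs()["clock"]:.1f}.png',w); g=cv2.cvtColor(w,cv2.COLOR_BGR2GRAY)
l=cv2.createLineSegmentDetector().detect(cv2.GaussianBlur(g,(5,5),0))[0][:,0]
for a in l:
    if np.hypot(a[2]-a[0],a[3]-a[1])>70:
        P=np.array([w2b(ray('wrist',a[0],a[1],.034)),w2b(ray('wrist',a[2],a[3],.034))])*1000; e=P[1]-P[0]
        print(a.round().tolist(),P.round(0).tolist(),((np.degrees(np.arctan2(e[1],e[0]))+45)%90-45).round(2))
E
python3 lines.py
```

```text
[ 0.5927 -0.0111  0.0223] [-0.0484  0.0365] 0.1 [-1.9 -5.5  1.7] 28.25
[429.0, 352.0, 639.0, 462.0] [[-52.0, -0.0], [-99.0, -83.0]] -29.61
[12.0, 459.0, 182.0, 369.0] [[-98.0, 151.0], [-59.0, 84.0]] 29.93
[408.0, 188.0, 402.0, 299.0] [[4.0, 10.0], [-33.0, 10.0]] 0.14
[239.0, 30.0, 542.0, 30.0] [[47.0, 59.0], [47.0, -24.0]] 0.17
[543.0, 28.0, 638.0, 29.0] [[47.0, -24.0], [47.0, -50.0]] -0.44
[394.0, 146.0, 1.0, 147.0] [[16.0, 15.0], [16.0, 130.0]] 0.14
[417.0, 46.0, 412.0, 133.0] [[43.0, 10.0], [20.0, 10.0]] 0.15
[193.0, 190.0, 368.0, 190.0] [[3.0, 75.0], [3.0, 22.0]] -0.0
[26.0, 28.0, 161.0, 30.0] [[47.0, 116.0], [47.0, 80.0]] -0.57
[417.0, 133.0, 422.0, 47.0] [[20.0, 9.0], [43.0, 9.0]] 0.21
[236.0, 47.0, 241.0, 143.0] [[43.0, 60.0], [17.0, 60.0]] 0.07
[408.0, 272.0, 413.0, 189.0] [[-23.0, 8.0], [3.0, 9.0]] 0.58
[246.0, 142.0, 241.0, 47.0] [[17.0, 58.0], [43.0, 58.0]] 0.27
[598.0, 46.0, 535.0, 404.0] [[43.0, -40.0], [-73.0, -40.0]] 0.14
[539.0, 406.0, 603.0, 47.0] [[-74.0, -42.0], [43.0, -41.0]] 0.22
[1.0, 190.0, 192.0, 190.0] [[3.0, 133.0], [3.0, 75.0]] 0.15
[6.0, 199.0, 268.0, 200.0] [[0.0, 132.0], [0.0, 52.0]] 0.09
[281.0, 311.0, 277.0, 193.0] [[-37.0, 50.0], [2.0, 50.0]] 0.07
[271.0, 203.0, 276.0, 338.0] [[-1.0, 51.0], [-47.0, 51.0]] 0.03
[49.0, 436.0, -0.0, 224.0] [[-87.0, 135.0], [-8.0, 135.0]] 0.1
[273.0, 194.0, 6.0, 194.0] [[2.0, 51.0], [2.0, 132.0]] 0.14
[284.0, 194.0, 287.0, 299.0] [[2.0, 47.0], [-33.0, 47.0]] 0.07
[638.0, 34.0, 446.0, 34.0] [[46.0, -50.0], [46.0, 2.0]] 0.24
[156.0, 34.0, 1.0, 34.0] [[46.0, 81.0], [46.0, 123.0]] 0.13
[271.0, 282.0, 268.0, 206.0] [[-27.0, 52.0], [-2.0, 53.0]] 0.21
```

In the tool's units: 0.12 cm / 100 = 0.0012, 0.06 cm / 100 = 0.0006.

Emit:
apply_moves(
  commands=[
    [0,0.0006,0,0,0,0,0],
    [0,0.0012,0,0,0,0,0],
  ],
)

```text
clock: 28.55
tool_pos: [0.5927, -0.0099, 0.0223]
tool_rot: [1.0, 0.011, -0.0, 0.001]
force: [-1.7, -5.1, 1.3]
finger_gap: -0.002
grip_force: 2.7
```

In the tool's units: 0.12 cm / 100 = 0.0012, 0.06 cm / 100 = 0.0006.

Emit:
apply_moves(
  commands=[
    [0,0.0006,0,0,0,0,0],
    [0,0.0012,0,0,0,0,0],
  ],
)

```text
clock: 28.8
tool_pos: [0.5927, -0.0088, 0.0223]
tool_rot: [1.0, 0.011, -0.0, 0.001]
force: [-2.5, -5.7, 1.8]
finger_gap: -0.001
grip_force: 2.7
```

In the tool's units: 0.12 cm / 100 = 0.0012, 0.06 cm / 100 = 0.0006.

Emit:
apply_moves(
  commands=[
    [0,0.0006,0,0,0,0,0],
    [0,0.0012,0,0,0,0,0],
  ],
)

```text
clock: 29.05
tool_pos: [0.5927, -0.0076, 0.0223]
tool_rot: [1.0, 0.011, -0.0, 0.001]
force: [-2.7, -5.1, 0.3]
finger_gap: 0.002
grip_force: 2.7
```

In the tool's units: 0.1 cm / 100 = 0.001, 0.05 cm / 100 = 0.0005.

Emit:
apply_moves(
  commands=[
    [0,0.0005,0,0,0,0,0],
    [0,0.001,0,0,0,0,0],
  ],
)

```text
clock: 29.3
tool_pos: [0.5926, -0.0071, 0.0223]
tool_rot: [1.0, 0.01, -0.0, 0.001]
force: [-1.7, -7.2, 1.2]
finger_gap: 0.001
grip_force: 3.2
```

Emit:
apply_moves(
  commands=[
    [0,0.0006,0,0,0,0,0],
    [0,0.0012,0,0,0,0,0],
    [0,0.0018,0,0,0,0,0],
  ],
)

```text
clock: 29.68
tool_pos: [0.5926, -0.0071, 0.0224]
tool_rot: [1.0, 0.01, 0.0, 0.002]
force: [-2.2, -8.6, 0.8]
finger_gap: -0.0
grip_force: 4.4
```

In the tool's units: 0.12 cm / 100 = 0.0012, 0.06 cm / 100 = 0.0006.

Emit:
apply_moves(
  commands=[
    [0,0.0006,0,0,0,0,0],
    [0,0.0012,0,0,0,0,0],
  ],
)

```text
clock: 29.92
tool_pos: [0.5926, -0.0071, 0.0224]
tool_rot: [1.0, 0.01, 0.0, 0.003]
force: [-1.0, -10.3, -0.4]
finger_gap: -0.003
grip_force: 5.1
```

In the tool's units: 0.24 cm / 100 = 0.0024, 0.18 cm / 100 = 0.0018.

Emit:
apply_moves(
  commands=[
    [0,0.0006,0,0,0,0,0],
    [0,0.0012,0,0,0,0,0],
    [0,0.0018,0,0,0,0,0],
    [0,0.0024,0,0,0,0,0],
  ],
)

```text
clock: 30.42
tool_pos: [0.5926, -0.007, 0.0225]
tool_rot: [1.0, 0.009, 0.001, 0.005]
force: [-1.4, -13.5, -1.0]
finger_gap: -0.001
grip_force: 6.5
```

In the tool's units: 0.14 cm / 100 = 0.0014, 0.1 cm / 100 = 0.001.

Emit:
apply_moves(
  commands=[
    [0,0.0006,0,0,0,0,0],
    [0,0.001,0,0,0,0,0],
    [0,0.0014,0,0,0,0,0],
    [0,0.0014,0,0,0,0,0],
  ],
)

```text
clock: 30.92
tool_pos: [0.5926, -0.007, 0.0226]
tool_rot: [1.0, 0.008, 0.001, 0.006]
force: [-1.3, -15.3, -1.3]
finger_gap: -0.001
grip_force: 7.1
```

Hold for about a second, then check the pose.

In the tool's units: 0.03 cm / 100 = 0.0003.

Emit:
apply_moves(
  commands=[
    [0,0.0003,0,0,0,0,0],
    [0,0.0003,0,0,0,0,0],
    [0,0.0003,0,0,0,0,0],
    [0,0.0003,0,0,0,0,0],
    [0,0.0003,0,0,0,0,0],
    [0,0.0003,0,0,0,0,0],
    [0,0.0003,0,0,0,0,0],
    [0,0.0003,0,0,0,0,0],
    [0,0.0003,0,0,0,0,0],
    [0,0.0003,0,0,0,0,0],
  ],
)

```text
clock: 32.17
tool_pos: [0.5926, -0.007, 0.0226]
tool_rot: [1.0, 0.008, 0.001, 0.007]
force: [-0.2, -14.4, -1.9]
finger_gap: -0.001
grip_force: 7.3
```

In the tool's units: -28 cm / 100 = -0.28, -24 cm / 100 = -0.24.

Emit:
apply_moves(
  commands=[
    [0,-0.003,0,0,0,0,0],
    [0,-0.007,0,0,0,0,0],
    [0,-0.011,0,0,0,0,0],
    [0,-0.016,0,0,0,0,0],
    [0,-0.03,0,0,0,0,0],
    [0,-0.05,0.04,0,0,0,0],
    [0,-0.08,0.1,0,0,0,0],
    [-0.04,-0.12,0.15,0,0,0,0],
    [-0.08,-0.18,0.15,0,0,0,0],
    [-0.1,-0.24,0.15,0,0,0,0],
    [-0.1,-0.28,0.15,0,0,0,0],
    [-0.1,-0.28,0.15,0,0,0,0],
  ],
)

```text
clock: 33.67
tool_pos: [0.4898, -0.2862, 0.1739]
tool_rot: [1.0, 0.005, 0.001, 0.003]
force: [-0.7, 0.3, 0.3]
finger_gap: 0.0
grip_force: 0.0
```

```bash
python3 look.py -50 100 0
python3 - <<'E'
from t import *
cv2.imwrite('pics/tf.png',cv2.resize(arm.grab_frame('top')[170:300,210:420],None,fx=3.8,fy=3.8,interpolation=cv2.INTER_CUBIC))
E
```

```text
[ 0.4898 -0.2862  0.1739] [-0.1566 -0.2365] -0.5 [-0.7  0.3  0.3] 33.675
top [-47.9 100.3] 0.0 239.0 306 0.0464Traceback (most recent call last):
  File "look.py", line 6, in <module>
    p,A,B,c=die(n,p0,tag=f'{n}_{arm.get_obs()["clock"]:.2f}'); print(n,(p[:2]*1000).round(1),np.degrees(p[2]).round(1),A,round(B),round(c,4))
            ~~~^^^^^^^^^^^^^^^^^^^^^^^^^^^^^^^^^^^^^^^^^^^^^^
  File "t.py", line 25, in die
    c,a,A=feat(cv2.moments(m,True))
          ~~~~^^^^^^^^^^^^^^^^^^^^^
  File "t.py", line 20, in feat
    x,y=mo['m10']/mo['m00'],mo['m01']/mo['m00']
        ~~~~~~~~~^~~~~~~~~~
ZeroDivisionError: float division by zero
```

View pics/tf.png

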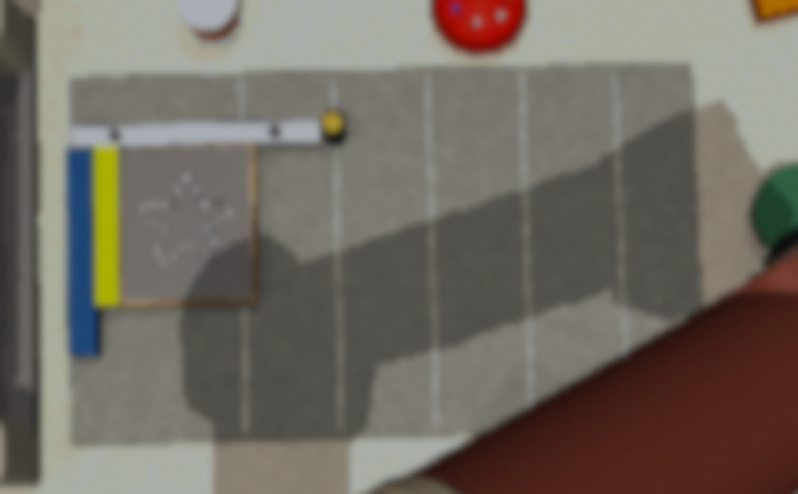

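The final top view shows the die flush with the fence (edge row ~145) and its yellow edge against the blue stop (columns 93–120). It measures bed (−48, 100) mm at 0°, and the arm is clear.

```bash
python3 -c "
from station import arm
print(arm.job_done())"
```

```text
the job is handed in; nothing more can be done
None
```

The die is loaded and handed in: flush against the fence and blue stop in the final top view, yellow edge at the stop. I pressed each for over a second, the fence at about 14–17 N and the stop at about 14–15 N.

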